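# Dropper over the cream jar

## Robot

A 6-joint arm with a two-finger parallel gripper is mounted at the origin on the work surface. World frame = base frame: x ahead of the robot, y to its left, z up, the work surface at z = 0. Lengths are in m, angles in rad, forces in N, time in s.
With the tool pointing down it reaches from about 0.3 to 0.875 m from the base axis. Payload 4.2 kg.
Tool frame: the origin (TCP) lies between the finger pads; the fingertips stand ahead of it and the grasp point (between the pads) lies 3 mm ahead of it (manip.tcp_to_tips is the z of the fingertips in the tool frame, in m); z points along the fingers, y is the line along which they close (so a half turn about z gives the same grasp; the last joint's range is limited). The gripper opens to 85 mm and grips with 20 to 120 N. Pads are 22 mm wide; open, the fingers measure 114 mm over their backs; the gripper's body (76 mm by 85 mm) begins 54 mm behind the grasp point. The pads swing forward as they close: fully open they stand 13 mm farther back than shut.
Start: joints at [1.189, 0.32, 1.565, -0, 1.257, -0.02], TCP at [0.204, 0.538, 0.214] pointing down, gripper open.
Joint ranges: [-3.11, 3.11], [-0.84, 2.01], [0.21, 2.61], [-1.34, 4.49], [0.05, 2.63], [-2.56, 2.56]. Speed limits (rad/s): [2.57, 2.57, 3.14, 3.14, 3.14, 3.14].

## Interface

Orientations are given as [roll, pitch, yaw] about the fixed x, y, z axes, in that order (R = Rz(yaw) Ry(pitch) Rx(roll)).
In Python, from station import manip gives the robot as it stands.
- The arm moves only by the tool move_arm, never from a script. Its argument "rows" is a list of rows, each a list of 2 entries, a list of its own where there are three numbers: the shift along the tool's x, y, z in mm, then the turn about the tool's z in rad. In form: [[[tx, ty, tz], roll], ...]. A call has 1 to 20 rows; each row is the pose to reach, as a shift and turn from the pose commanded when the call began, along the tool's axes at that moment; what a row does not reach only later rows make up. A row lasts 1/8 s, in which the tool goes at most 62.5 mm and 10.7 degrees, less where a joint would pass 70% of its speed; a pose out of reach is approached as far as the arm can. A call with a gripper value outside its range is refused whole. "fingers" is the closure, from -1 (fully open) to 1 (shut), set as the call begins (left out, the last holds). The fingers move at their own pace and stop on an object; "newtons" is the grip in N (left out, the last holds). Time passes only in rows, so rows that repeat a pose let the fingers close. It gives the time, the measured TCP pose, the force, the opening and the grip force at its end, in the units of the state.
- manip.get_state(): the state, without advancing time (a new reading comes with each control period).
- manip.read_camera(name): name is "scene" or "top" or "wrist"; returns a dict with "color" (420x560x3 uint8, red, green, blue), "range_z" (420x560 float32, m along the optical axis (not along the pixel's ray), 0 where there is no reading), "fx", "fy", "cx", "cy" (pixels), "extrinsics" (4x4, takes a point from camera to world coordinates). Camera axes: x right, y down, z forward; pixel columns grow to the right and rows downward; lengths in m; the calibration is good to about 2 mm. A picture is of the moment at which its call begins.
- manip.job_done(): hands the job in; it is judged then, once.
The state is a dict: "time": time; "joint_pos": joint angles; "joint_velocities": joint speeds; "joint_torque": joint torques, N m; "position": TCP position; "orientation": TCP orientation; "wrist_force": force on the tool from outside, world axes, zero at the start; "torque": the same for the moment, N m; "width": finger opening in m; "gripper_force": force on a finger pad.
Only numpy, scipy, OpenCV 4.12 (cv2) and the standard library are available. Lean on these libraries where they do the work, as an engineer would, in place of code of your own. Each camera call takes 0.05 s, during which the arm holds its last target. There are 200 camera calls.

## Task

The amber bottle with the dropper, in the wooden caddy, is already unscrewed: draw the dropper up out of it, leaving the bottle standing in the caddy, and carry it across the supplies in the middle of the table to the open white cream jar on the black plate. Finish holding the dropper still and upright, its tip over the middle of the open jar and about a centimetre above the rim, ready to drip; the program ends while you hold it there, so do not put it down or let go. Keep the dropper clean: once out of its bottle it must touch nothing but your gripper, and nothing else on the table may be knocked over or pushed out of place.

Things in the scene. Friction and masses are not known exactly. Their poses are not given: they have to be found in the camera images.
- dropper: Rigid dropper, the only thing with a rubber bulb. Top down: black bulb 16-18 mm wide, 28.5 tall; black ribbed collar 24 mm wide, 15 tall (grip here); glass tube 7 mm wide. Origin mid-collar on the axis: bulb top 36 mm above it, collar foot 7.5 and glass tip 72.5 below; z up the tube. Starts loose and upright on the bottle's mouth, tube inside, 1.5 mm play: lift straight up 80 mm to clear.
- dropper_tip (a point): The tip (lowest end) of the dropper's glass tube, on its axis, 72.5 mm below the origin of dropper.
- bottle: The amber glass bottle that the dropper stands in: round, 38 mm across, shoulder from 60 to 72 mm height, neck 15.6 mm across, 92 mm tall to the mouth, loose (90 g) in one compartment of the caddy. Origin: centre of its underside, z up. It must stay standing in the caddy.
- bottle_mouth (a point): Centre of the bottle's mouth, 92 mm above its underside; the opening is about 10.6 mm across. At the start the middle of the dropper's collar is 2.5 mm below it.
- caddy: Fixed open wooden box, 122 mm (x) by 178 mm (y), 45 mm tall, floor and walls 6 mm thick, divided into 2 x 3 compartments about 52 mm square; it stands on one side of the table, left or right. Holds the dropper bottle and two small capped bottles. Origin: centre of its underside.
- jar: The open cream jar, the target: low round white opal jar, 50 mm across and 36 mm tall, with a mouth 38 mm across, empty, loose (70 g) on the black plate. The only open white one there. Origin: centre of its underside, z up.
- jar_mouth (a point): Centre of the open jar's mouth, level with the top of its rim (36 mm above its underside).
- plate: Fixed round black plate, 250 mm across at the rim, 13 mm tall, flat floor 6 mm thick, on the other side of the table from the caddy. The open jar, the closed jar and the beaker stand on it in a triangle about 75 mm from its centre (in any order), the lid in the middle. Origin: centre of its underside.
- supply_tray: Fixed low wooden tray, 340 mm (x) by 90 mm (y) and 30 mm tall, down the middle of the table between the caddy and the plate; three bottles stand in it in a row (any order), the tallest reaching 171 mm above the table. Origin: centre of its underside.
- oil_a: Bystander: small amber bottle with black cap, 25 mm across, 58 mm tall, in the caddy. Origin: centre of its underside.
- oil_b: Bystander: the same kind of small capped amber bottle, in the caddy. Origin: centre of its underside.
- jar_closed: Bystander: white cream jar closed with an aluminium screw lid, 52 mm across, 41 mm tall, on the plate. Origin: centre of its underside.
- beaker: Bystander: clear glass beaker, open, 45 mm across the rim, 55 mm tall, on the plate. Origin: centre of its underside.
- jar_lid: Bystander: the open jar's aluminium lid, a disc 52 mm across and 14 mm thick lying near the middle of the plate. Origin: centre of its underside.
- water: Bystander: white purified-water bottle, 68 mm across, 165 mm tall, in the supply tray. Origin: centre of its underside.
- spray: Bystander: slim blue spray bottle with a clear cap, 35 mm across, 131 mm tall, in the supply tray. Origin: centre of its underside.
- carrier_oil: Bystander: amber carrier-oil bottle with black cap, 54 mm across, 138 mm tall, in the supply tray. Origin: centre of its underside.

How it is judged:
By the outcome, as a careful person would: the job done as asked, in the order asked, and still so for the second after the job is handed in, while the arm keeps its last pose, push and grip.
It also fails if it takes over 48 s, if anything falls off the work surface, if the arm or the gripper's body presses on something with over 40 N, if the wrist force passes 120 N, or if a joint passes its speed limit or range.

## Working session

There is one attempt and no reset: what is moved stays moved. The work goes in short steps, Python scripts to look and compute and a tool call to move; the robot and the scene stay as the last step left them, time stands still between calls to the robot, and variables do not carry over. Pictures are saved under pics/ and viewed, at most 10 in all, crops included, and the job is handed in when it is done.

Besides the shell and the picture viewer there is one more tool, called after "Request:" in YAML: its name, and indented under it one key for each argument. move_arm: Moves the arm, as the interface text tells. Its arguments: {"type":"object","properties":{"rows":{"type":"array","items":{"type":"array"}},"fingers":{"type":"number"},"newtons":{"type":"number"}},"required":["rows"]}

```bash
mkdir -p pics; python3 - <<'E'
from station import manip
import cv2,numpy as np,pickle
s=manip.get_state();print({k:np.round(v,3) for k,v in s.items()},manip.tcp_to_tips)
for n in ("scene","top"):
    c=manip.read_camera(n);pickle.dump(c,open(f"{n}.pkl","wb"));cv2.imwrite(f"pics/{n}.png",c["color"][:,:,::-1]);print(n,c["fx"],c["cx"],c["cy"],np.round(c["extrinsics"],3))
E
```

```text
{'time': np.float64(0.0), 'joint_pos': array([ 1.189,  0.32 ,  1.566,  0.   ,  1.257, -0.02 ]), 'joint_velocities': array([-0.   , -0.001,  0.001, -0.001,  0.   , -0.002]), 'joint_torque': array([-2.0000e-03, -4.1553e+01, -2.3416e+01, -0.0000e+00,  8.0000e-03,
        0.0000e+00]), 'position': array([0.203, 0.537, 0.213]), 'orientation': array([-3.14, -0.  ,  2.78]), 'wrist_force': array([-0.487, -0.512, -0.742]), 'torque': array([ 0.003,  0.002, -0.018]), 'gripper_force': np.float64(0.0), 'width': np.float64(0.085)} 0.022
scene 431.1208929781948 283.513556333747 214.77506911255173 [[ 0.006  0.834 -0.551  1.018]
 [ 1.    -0.01  -0.003  0.037]
 [-0.008 -0.551 -0.834  0.812]
 [ 0.     0.     0.     1.   ]]
top 421.5356443668146 283.5048314013438 203.35439598050598 [[ 0.023 -0.997  0.078  0.446]
 [-1.    -0.022  0.009  0.025]
 [-0.008 -0.078 -0.997  1.004]
 [ 0.     0.     0.     1.   ]]
```

View pics/top.png

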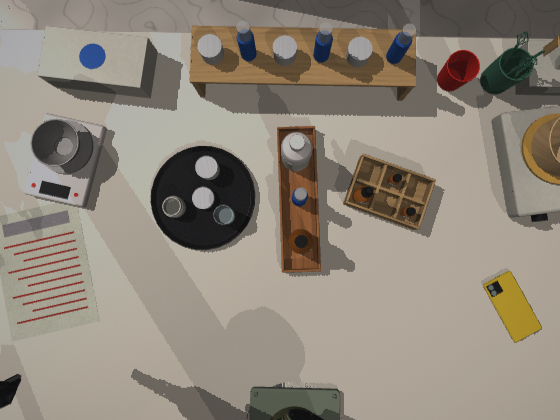

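View pics/scene.png

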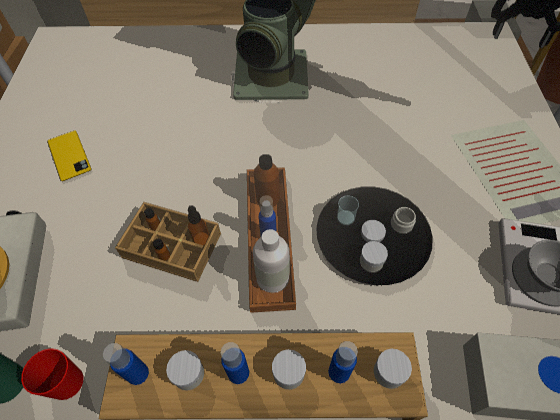

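The dropper bottle is in the caddy at top-view (366,193) and scene-view (196,222). The open jar is at top-view (173,206) and scene-view (404,218). I'll measure both from the depth image, in both views.

```bash
cat > h.py <<'E'
import numpy as np,cv2,pickle
def cloud(c):
    v,u=np.indices(c["range_z"].shape);z=c["range_z"]
    p=np.stack([(u-c["cx"])/c["fx"]*z,(v-c["cy"])/c["fy"]*z,z],-1)
    E=c["extrinsics"];return p@E[:3,:3].T+E[:3,3]
def ray(c,u,v,h):
    E=c["extrinsics"];d=E[:3,:3]@np.array([(u-c["cx"])/c["fx"],(v-c["cy"])/c["fy"],1]);o=E[:3,3]
    return o+d*(h-o[2])/d[2]
E
python3 - <<'E'
from h import *
B={"top":dict(caddy=(345,155,440,230),jar=(158,190,188,222),tray=(275,120,325,275)),"scene":dict(caddy=(115,195,222,280),jar=(388,200,420,236),tray=(240,150,300,315))}
for n in B:
    c=pickle.load(open(n+".pkl","rb"));P=cloud(c)
    for k,(a,b,d,e) in B[n].items():
        Q=P[b:e,a:d].reshape(-1,3);Q=Q[c["range_z"][b:e,a:d].ravel()>0]
        print(n,k,"zmax",np.round(np.sort(Q[:,2])[-5:],3))
        for lo,hi in {"caddy":[(.1,.12),(.12,.15),(.05,.075)],"jar":[(.034,.06)],"tray":[(.12,.15),(.15,.19)]}[k]:
            q=Q[(Q[:,2]>lo)&(Q[:,2]<hi)]
            if len(q):print("  ",lo,hi,len(q),"med",np.round(np.median(q,0),4),"mid",np.round((q.min(0)+q.max(0))/2,4),"ext",np.round(np.ptp(q,0),3))
    img=cv2.resize(c["color"][:,:,::-1],None,fx=6,fy=6,interpolation=cv2.INTER_CUBIC)
    a,b,d,e=B[n]["caddy"];C1=img[b*6:e*6,a*6:d*6];a,b,d,e=B[n]["jar"];C2=img[b*6:e*6,a*6:d*6]
    np.save(n+"_c.npy",C1)
    cv2.imwrite(f"pics/{n}_c.png",cv2.hconcat([cv2.resize(C1,(570,450)),cv2.resize(C2,(210,450))]) )
E
```

```text
top caddy zmax [0.131 0.131 0.132 0.132 0.133]
   0.1 0.12 47 med [ 0.5426 -0.1399  0.1038] mid [ 0.5454 -0.145   0.1101] ext [0.022 0.021 0.018]
   0.12 0.15 47 med [ 0.5449 -0.1438  0.1285] mid [ 0.5461 -0.1442  0.1264] ext [0.015 0.013 0.012]
   0.05 0.075 268 med [ 0.5374 -0.1874  0.0653] mid [ 0.5461 -0.1928  0.0626] ext [0.092 0.132 0.025]
top jar zmax [0.044 0.044 0.045 0.045 0.046]
   0.034 0.06 104 med [0.5104 0.2887 0.0405] mid [0.5102 0.2913 0.0398] ext [0.042 0.045 0.011]
top tray zmax [0.173 0.173 0.173 0.174 0.174]
   0.12 0.15 828 med [0.6157 0.0019 0.1348] mid [0.5457 0.0095 0.135 ] ext [0.246 0.064 0.03 ]
   0.15 0.19 203 med [0.6337 0.0087 0.17  ] mid [0.6358 0.0084 0.1625] ext [0.03  0.029 0.023]
scene caddy zmax [0.132 0.132 0.132 0.133 0.134]
   0.1 0.12 83 med [ 0.5542 -0.1408  0.106 ] mid [ 0.5501 -0.1434  0.1098] ext [0.021 0.022 0.019]
   0.12 0.15 60 med [ 0.5511 -0.1424  0.1286] mid [ 0.5487 -0.1428  0.127 ] ext [0.014 0.013 0.014]
   0.05 0.075 377 med [ 0.5599 -0.1583  0.0648] mid [ 0.5483 -0.1921  0.0625] ext [0.096 0.135 0.025]
scene jar zmax [0.045 0.045 0.046 0.046 0.046]
   0.034 0.06 167 med [0.5161 0.2913 0.0403] mid [0.5136 0.2924 0.0399] ext [0.045 0.044 0.012]
scene tray zmax [0.174 0.174 0.174 0.174 0.175]
   0.12 0.15 1117 med [0.6412 0.0038 0.1349] mid [0.549  0.0102 0.1347] ext [0.246 0.064 0.029]
   0.15 0.19 307 med [0.6436 0.0109 0.1712] mid [0.6384 0.0101 0.1625] ext [0.031 0.029 0.025]
```

View pics/top_c.png

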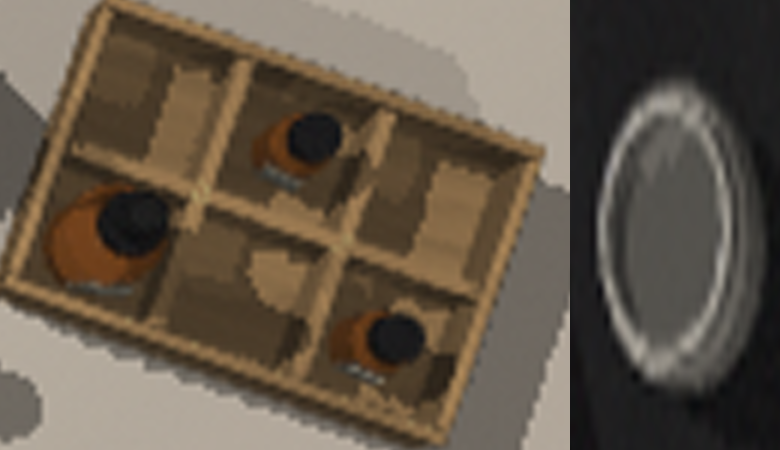

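Request:
move_arm:
  rows:
    - [[-11, -10, -2], 0]
    - [[-39, -36, -5], 0]
    - [[-79, -72, -10], 0]
    - [[-118, -108, -15], 0]
    - [[-157, -144, -20], 0]
    - [[-197, -181, -26], 0]
    - [[-236, -217, -26], 0]
    - [[-275, -253, -26], 0]
    - [[-315, -289, -26], 0]
    - [[-354, -325, -26], 0]
    - [[-393, -361, -26], 0]
    - [[-433, -397, -26], 0]
    - [[-472, -433, -26], 0]
    - [[-511, -470, -26], 0]
    - [[-540, -496, -26], 0]
    - [[-556, -511, -26], 0]
    - [[-562, -516, -26], 0]
    - [[-562, -516, -26], 0]
    - [[-562, -516, -26], 0]
  fingers: -1

```text
time: 2.48
position: [0.546, -0.1426, 0.2398]
orientation: [3.141, -0.0, 2.781]
wrist_force: [0.1, 0.4, 0.3]
width: 0.0853
gripper_force: 0.0
```

```bash
python3 - <<'E'
from station import manip
from h import *
s=manip.get_state();print({k:np.round(s[k],4) for k in("time","position","orientation","joint_pos","width","wrist_force")})
c=manip.read_camera("wrist");pickle.dump(c,open("w1.pkl","wb"));cv2.imwrite("pics/w1.png",c["color"][:,:,::-1]);print(np.round(c["extrinsics"],3))
P=cloud(c).reshape(-1,3);P=P[c["range_z"].ravel()>0]
for lo,hi in((.12,.14),(.125,.14),(.1,.11)):
    q=P[(P[:,2]>lo)&(P[:,2]<hi)&(np.hypot(P[:,0]-.547,P[:,1]+.1435)<.03)]
    if len(q):print(len(q),np.round(np.median(q,0),4),np.round((q.min(0)+q.max(0))/2,4),np.round(np.ptp(q,0),4))
E
```

```text
{'time': np.float64(2.475), 'position': array([ 0.546 , -0.1426,  0.2398]), 'orientation': array([ 3.1412e+00, -3.0000e-04,  2.7811e+00]), 'joint_pos': array([-2.7610e-01,  2.8770e-01,  1.5441e+00,  5.0000e-04,  1.3100e+00,
       -1.4865e+00]), 'width': np.float64(0.0853), 'wrist_force': array([0.0694, 0.3869, 0.258 ])}
[[ 0.351  0.891  0.286  0.473]
 [ 0.936 -0.335 -0.107 -0.114]
 [ 0.     0.305 -0.952  0.4  ]
 [ 0.     0.     0.     1.   ]]
282 [ 0.5472 -0.143   0.1294] [ 0.5481 -0.1435  0.1265] [0.0138 0.015  0.0128]
248 [ 0.5479 -0.1431  0.1296] [ 0.5481 -0.1436  0.129 ] [0.0138 0.0148 0.0079]
242 [ 0.5431 -0.1402  0.1033] [ 0.5483 -0.1437  0.1052] [0.0215 0.0235 0.0096]
```

View pics/w1.png

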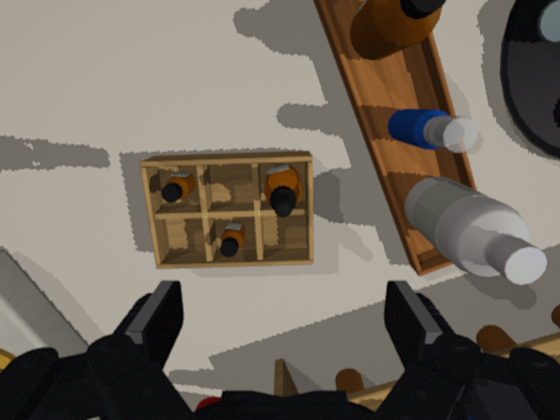

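Request:
move_arm:
  rows:
    - [[-2, 0, 15], 0]
    - [[-2, 0, 40], 0]
    - [[-2, 0, 70], 0]
    - [[-2, 0, 95], 0]
    - [[-2, 0, 115], 0]
    - [[-2, 0, 128], 0]
    - [[-2, 0, 136], 0]
    - [[-2, 0, 140], 0]
    - [[-2, 0, 140], 0]
    - [[-2, 0, 140], 0]
    - [[-2, 0, 140], 0]

```text
time: 3.9
position: [0.5487, -0.1445, 0.1001]
orientation: [3.141, 0.001, 2.78]
wrist_force: [-0.3, 0.2, 0.3]
width: 0.0854
gripper_force: 0.0
```

```bash
python3 - <<'E'
from station import manip
from h import *
s=manip.get_state();print({k:np.round(s[k],4) for k in("time","position","orientation","width","wrist_force")})
c=manip.read_camera("wrist");cv2.imwrite("pics/w2.png",c["color"][:,:,::-1])
P=cloud(c).reshape(-1,3);P=P[c["range_z"].ravel()>0]
for lo,hi in((.12,.14),(.1,.11)):
    q=P[(P[:,2]>lo)&(P[:,2]<hi)&(np.hypot(P[:,0]-.547,P[:,1]+.1435)<.02)]
    if len(q):print(len(q),np.round(np.median(q,0),4),np.round((q.min(0)+q.max(0))/2,4),np.round(np.ptp(q,0),4))
E
```

```text
{'time': np.float64(3.9), 'position': array([ 0.5487, -0.1445,  0.1001]), 'orientation': array([3.1414e+00, 1.0000e-03, 2.7798e+00]), 'width': np.float64(0.0854), 'wrist_force': array([-0.2724,  0.2108,  0.3109])}
1049 [ 0.546  -0.1426  0.129 ] [ 0.5478 -0.1437  0.1262] [0.0138 0.0156 0.0122]
839 [ 0.5424 -0.1403  0.1033] [ 0.548  -0.1437  0.105 ] [0.0221 0.0239 0.0099]
```

View pics/w2.png

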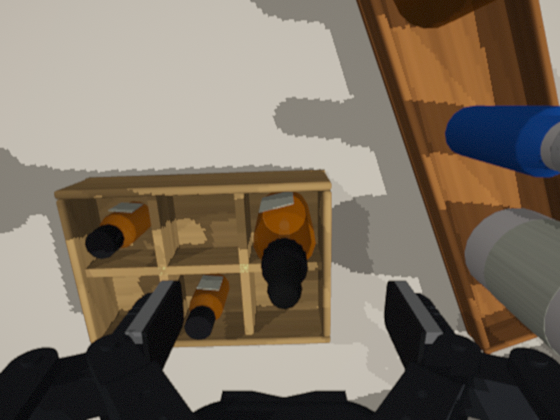

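The collar sits at (284,265), midway between the pads and within 1 mm of the measured TCP. Closing now.

Request:
move_arm:
  rows:
    - [[0, 0, 0], 0]
    - [[0, 0, 0], 0]
    - [[0, 0, 0], 0]
    - [[0, 0, 0], 0]
    - [[0, 0, 0], 0]
    - [[0, 0, 0], 0]
    - [[0, 0, 0], 0]
    - [[0, 0, 0], 0]
    - [[0, 0, 0], 0]
    - [[0, 0, 0], 0]
  fingers: 1
  newtons: 30

```text
time: 5.2
position: [0.5485, -0.1444, 0.0997]
orientation: [3.141, 0.0, 2.78]
wrist_force: [-0.5, -0.8, 1.8]
width: 0.0136
gripper_force: 29.3
```

The opening reads 13.6 mm, not the 24 mm collar, so I'll check where the pads are gripping.

```bash
python3 - <<'E'
from station import manip
from h import *
c=manip.read_camera("wrist");w=c["color"][240:400,180:390,::-1]
d=manip.read_camera("scene");pickle.dump(d,open("s2.pkl","wb"));s=d["color"][160:250,150:250,::-1]
cv2.imwrite("pics/w3.png",cv2.hconcat([cv2.resize(w,(400,400),interpolation=2),cv2.resize(s,(400,400),interpolation=2)]))
P=cloud(c).reshape(-1,3);P=P[c["range_z"].ravel()>0]
for lo in np.arange(.09,.14,.006):
    q=P[(P[:,2]>lo)&(P[:,2]<lo+.006)&(np.hypot(P[:,0]-.548,P[:,1]+.144)<.03)]
    y=q[:,:2]@[.3535,.9354]
    if len(q):print(round(lo,3),len(q),np.round(np.percentile(y,[0,25,50,75,100])-(.5485*.3535-.1444*.9354),4))
E
```

```text
0.09 186 [-0.0112 -0.0047  0.0003  0.0061  0.0124]
0.096 214 [-0.011  -0.005   0.0008  0.0059  0.0127]
0.102 450 [-0.0101 -0.0045  0.0008  0.0058  0.0118]
0.108 237 [-0.0064 -0.003   0.0003  0.0045  0.0075]
0.114 174 [-0.0072 -0.0032  0.0004  0.0039  0.0075]
0.12 526 [-0.0186 -0.0063  0.0004  0.0075  0.0197]
0.126 1195 [-0.02   -0.0043  0.0008  0.0054  0.0209]
0.132 564 [-0.0199 -0.0118  0.0004  0.0131  0.0212]
0.138 611 [-0.02   -0.0113 -0.0062  0.0126  0.021 ]
```

View pics/w3.png

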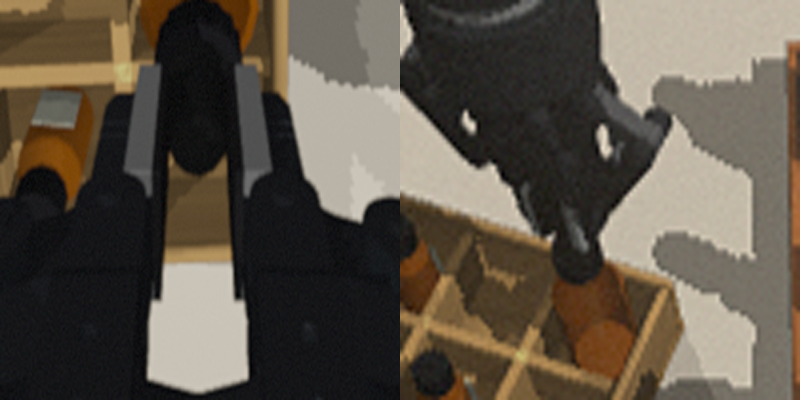

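The pads closed on the bulb: their tips are at z≈0.12, about 40 mm higher than the nominal tool geometry puts them. I'll open, check the finger and palm heights, then go lower.

Request:
move_arm:
  rows:
    - [[0, 0, 0], 0]
    - [[0, 0, 0], 0]
    - [[0, 0, 0], 0]
    - [[0, 0, 0], 0]
    - [[0, 0, 0], 0]
    - [[0, 0, 0], 0]
    - [[0, 0, 0], 0]
    - [[0, 0, 0], 0]
  fingers: -1

```text
time: 6.3
position: [0.5484, -0.1444, 0.0996]
orientation: [3.141, -0.0, 2.78]
wrist_force: [0.5, -1.1, 0.2]
width: 0.0857
gripper_force: 0.0
```

```bash
python3 - <<'E'
from station import manip
from h import *
s=manip.get_state();p=s["position"];print({k:np.round(s[k],4) for k in("time","position","orientation","width","wrist_force")})
X=np.array([-.9354,.3535]);Y=np.array([.3535,.9354])
def prof(c,tag):
    P=cloud(c).reshape(-1,3);P=P[c["range_z"].ravel()>0]
    x=(P[:,:2]-p[:2])@X;y=(P[:,:2]-p[:2])@Y;z=P[:,2]-p[2]
    near=(abs(x)<.05)&(abs(y)<.08)
    print(tag,"z rel TCP reading: count, y range, x range")
    for lo in np.arange(-.01,.12,.01):
        m=near&(z>lo)&(z<lo+.01)
        if m.sum()>5:print(round(lo*1000),m.sum(),"y",np.round(np.percentile(y[m],[1,50,99])*1e3),"|y|min",np.round(abs(y[m]).min()*1e3),"x",np.round(np.percentile(x[m],[1,99])*1e3))
    b=(abs(x)<.02)&(abs(y)<.02)&(z>.02)&(z<.04);q=P[b]
    if len(q):print("bulb",np.round((q.min(0)+q.max(0))/2,4),q[:,2].max().round(4))
prof(manip.read_camera("wrist"),"wrist");prof(manip.read_camera("scene"),"scene");prof(manip.read_camera("top"),"top")
E
```

```text
{'time': np.float64(6.3), 'position': array([ 0.5484, -0.1444,  0.0996]), 'orientation': array([ 3.1415, -0.    ,  2.7798]), 'width': np.float64(0.0857), 'wrist_force': array([ 0.4882, -1.1167,  0.1696])}
wrist z rel TCP reading: count, y range, x range
-10 307 y [-11.   0.  12.] |y|min 0.0 x [ 1. 12.]
0 831 y [-11.   1.  12.] |y|min 0.0 x [-7. 11.]
10 360 y [-7.  1.  9.] |y|min 0.0 x [-0.  8.]
20 653 y [-7.  1.  8.] |y|min 0.0 x [-6.  7.]
30 1332 y [-52.   1.  54.] |y|min 0.0 x [-10.  12.]
40 1734 y [-55.  43.  56.] |y|min 41.0 x [-10.  12.]
50 2215 y [-55. -42.  56.] |y|min 41.0 x [-10.  12.]
60 2273 y [-54.  43.  56.] |y|min 41.0 x [-7. 12.]
70 3085 y [-70.  40.  71.] |y|min 39.0 x [ 6. 14.]
80 11076 y [-72. -33.  72.] |y|min 8.0 x [-7. 16.]
90 10710 y [-67.  -1.  66.] |y|min 0.0 x [ 8. 18.]
100 3327 y [-60.  -7.  38.] |y|min 0.0 x [12. 18.]
bulb [ 0.5483 -0.1437  0.1263] 0.133
scene z rel TCP reading: count, y range, x range
-10 29 y [-7.  8. 12.] |y|min 0.0 x [-11.   5.]
0 61 y [-11.   6.  12.] |y|min 0.0 x [-12.  11.]
10 31 y [-4.  5.  9.] |y|min 1.0 x [-7.  5.]
20 33 y [-4.  3
[... 174 characters left out ...]
.  11.]
60 54 y [-49. -42.  56.] |y|min 42.0 x [-11.   9.]
70 53 y [-68.  43.  73.] |y|min 40.0 x [-13.   7.]
80 215 y [-73.  41.  74.] |y|min 38.0 x [-12.  10.]
90 210 y [-70.  35.  73.] |y|min 1.0 x [-16.  13.]
100 181 y [-71.  27.  72.] |y|min 1.0 x [-17.  13.]
110 177 y [-68.  25.  71.] |y|min 0.0 x [-19.  13.]
bulb [ 0.5485 -0.143   0.1271] 0.1344
top z rel TCP reading: count, y range, x range
40 7 y [-49.  46.  54.] |y|min 45.0 x [ 6. 13.]
70 31 y [-73.  43.  62.] |y|min 43.0 x [ 0. 16.]
80 80 y [-72.  46.  72.] |y|min 30.0 x [-7. 17.]
90 72 y [-72.  38.  71.] |y|min 28.0 x [-14.  19.]
100 43 y [-72.  36.  70.] |y|min 25.0 x [-11.  19.]
110 37 y [-70.  54.  69.] |y|min 26.0 x [-9. 18.]
```

All the tool parts sit a consistent 41 mm higher than the reported TCP implies: the tips, and the palm at +94. Sideways the reading is right. I'll go down 40 mm more.

Request:
move_arm:
  rows:
    - [[0, 0, 8], 0]
    - [[0, 0, 18], 0]
    - [[0, 0, 28], 0]
    - [[0, 0, 35], 0]
    - [[0, 0, 39], 0]
    - [[0, 0, 40], 0]
    - [[0, 0, 40], 0]

```text
time: 7.32
position: [0.5486, -0.1445, 0.0598]
orientation: [3.141, 0.0, 2.78]
wrist_force: [-0.6, 0.3, 1.3]
width: 0.0855
gripper_force: 0.0
```

Request:
move_arm:
  rows:
    - [[0, 0, 0], 0]
    - [[0, 0, 0], 0]
    - [[0, 0, 0], 0]
    - [[0, 0, 0], 0]
    - [[0, 0, 0], 0]
    - [[0, 0, 0], 0]
    - [[0, 0, 0], 0]
    - [[0, 0, 0], 0]
    - [[0, 0, 0], 0]
  fingers: 1
  newtons: 30

```text
time: 8.45
position: [0.5485, -0.1444, 0.0598]
orientation: [3.141, 0.0, 2.78]
wrist_force: [0.1, -1.1, 3.9]
width: 0.0219
gripper_force: 29.4
```

The opening now reads 21.9 mm. The bulb read about 2 mm low too, so this is the 24 mm collar. Lifting straight up.

Request:
move_arm:
  rows:
    - [[0, 0, -3], 0]
    - [[0, 0, -8], 0]
    - [[0, 0, -15], 0]
    - [[0, 0, -24], 0]
    - [[0, 0, -34], 0]
    - [[0, 0, -44], 0]
    - [[0, 0, -54], 0]
    - [[0, 0, -64], 0]
    - [[0, 0, -74], 0]
    - [[0, 0, -84], 0]
    - [[0, 0, -94], 0]
    - [[0, 0, -104], 0]
    - [[0, 0, -112], 0]
    - [[0, 0, -118], 0]
    - [[0, 0, -120], 0]
    - [[0, 0, -120], 0]

```text
time: 10.45
position: [0.5483, -0.1444, 0.1795]
orientation: [3.142, -0.0, 2.78]
wrist_force: [-0.4, 0.9, 0.0]
width: 0.0216
gripper_force: 29.4
```

```bash
python3 - <<'E'
from station import manip
from h import *
s=manip.get_state();print({k:np.round(s[k],4) for k in("time","position","width","wrist_force","gripper_force")})
c=manip.read_camera("wrist");d=manip.read_camera("scene");pickle.dump((c,d),open("lift.pkl","wb"))
cv2.imwrite("pics/l.png",cv2.hconcat([cv2.resize(c["color"][100:,120:460,::-1],(400,400),interpolation=2),cv2.resize(d["color"][130:260,120:250,::-1],(400,400),interpolation=2)]))
E
```

```text
{'time': np.float64(10.45), 'position': array([ 0.5483, -0.1444,  0.1795]), 'width': np.float64(0.0216), 'wrist_force': array([-0.4311,  0.9422,  0.0363]), 'gripper_force': np.float64(29.3664)}
```

View pics/l.png

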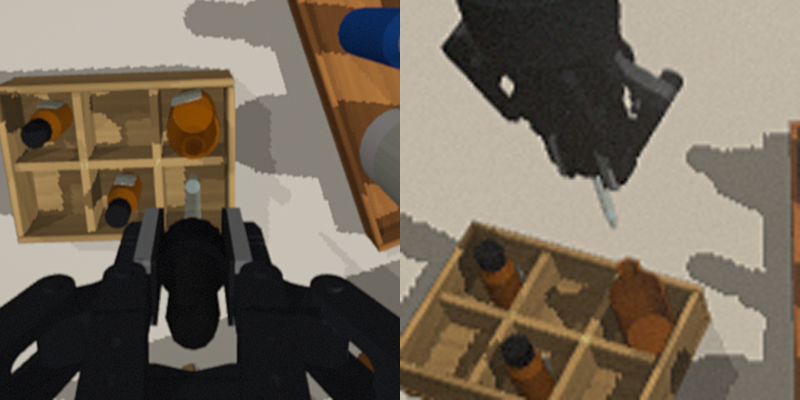

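The dropper is out, clean and upright (its tip is at (193,183) in the left half), and the bottle still stands in the caddy. Carrying it high across.

Request:
move_arm:
  rows:
    - [[0, 0, -12], 0]
    - [[0, 0, -30], 0]
    - [[0, 0, -48], 0]
    - [[0, 0, -60], 0]
    - [[6, 12, -62], 0]
    - [[17, 36, -62], 0]
    - [[32, 67, -62], 0]
    - [[49, 103, -62], 0]
    - [[66, 138, -62], 0]
    - [[83, 174, -62], 0]
    - [[100, 209, -62], 0]
    - [[117, 245, -62], 0]
    - [[133, 280, -62], 0]
    - [[150, 316, -62], 0]
    - [[165, 347, -62], 0]
    - [[176, 371, -62], 0]
    - [[184, 387, -62], 0]
    - [[188, 395, -62], 0]
    - [[188, 395, -62], 0]
    - [[188, 395, -62], 0]

```text
time: 13.05
position: [0.5124, 0.2907, 0.2417]
orientation: [-3.141, 0.0, 2.779]
wrist_force: [0.3, -0.7, -0.6]
width: 0.0218
gripper_force: 29.4
```

```bash
python3 - <<'E'
from station import manip
from h import *
s=manip.get_state();print({k:np.round(s[k],4) for k in("time","position","orientation","width","wrist_force")})
c=manip.read_camera("wrist");d=manip.read_camera("scene");pickle.dump((c,d),open("hov.pkl","wb"))
for n,k in(("wrist",c),("scene",d)):
    P=cloud(k);m=(k["range_z"]>0)&(P[...,2]>.036)&(P[...,2]<.06)&(np.hypot(P[...,0]-.512,P[...,1]-.292)<.032)
    q=P[m];v,u=np.nonzero(m);print(n,m.sum(),np.round((q.min(0)+q.max(0))/2,4),np.round(np.ptp(q,0),3),"px",u.min(),u.max(),v.min(),v.max())
    (x,y),ax,an=cv2.fitEllipse(cv2.convexHull(np.stack([u,v],-1).astype(np.int32)[P[m][:,2]>.039]));print("  ellipse ray",np.round(ray(k,x,y,.042),4),ax)
w=c["color"][100:,120:460,::-1];e=d["color"][120:260,330:470,::-1]
cv2.imwrite("pics/h.png",cv2.hconcat([cv2.resize(w,(400,400),interpolation=2),cv2.resize(e,(400,400),interpolation=2)]))
E
```

```text
{'time': np.float64(13.05), 'position': array([0.5124, 0.2907, 0.2417]), 'orientation': array([-3.1412e+00,  1.0000e-04,  2.7790e+00]), 'width': np.float64(0.0218), 'wrist_force': array([ 0.3041, -0.7017, -0.6066])}
wrist 410 [0.5131 0.2938 0.04  ] [0.043 0.043 0.008] px 265 306 161 202
  ellipse ray [0.5127 0.2939 0.042 ] (40.73745346069336, 41.237850189208984)
scene 135 [0.5141 0.2929 0.0416] [0.046 0.043 0.011] px 394 415 207 226
  ellipse ray [0.5133 0.2933 0.042 ] (17.216400146484375, 20.831735610961914)
```

View pics/h.png

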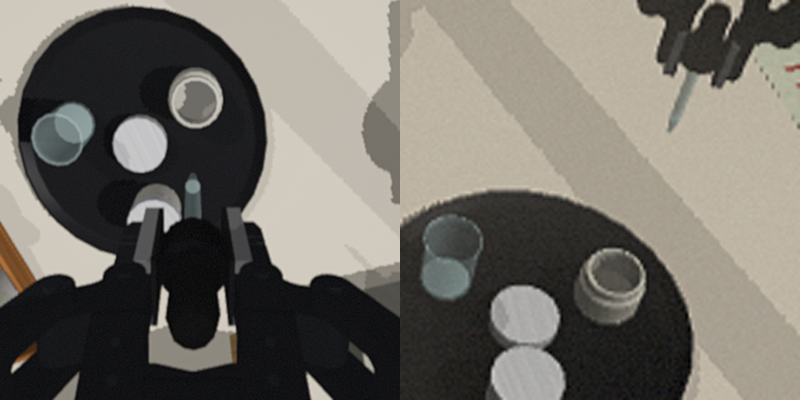

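Jar mouth measured at (0.513, 0.293). I'll descend to just short of the final height, then check the tip.

Request:
move_arm:
  rows:
    - [[0, 1, 8], 0]
    - [[0, 2, 22], 0]
    - [[0, 2, 40], 0]
    - [[0, 2, 58], 0]
    - [[0, 2, 76], 0]
    - [[0, 2, 94], 0]
    - [[0, 2, 110], 0]
    - [[0, 2, 124], 0]
    - [[0, 2, 135], 0]
    - [[0, 2, 142], 0]
    - [[0, 2, 145], 0]
    - [[0, 2, 145], 0]
    - [[0, 2, 145], 0]

```text
time: 14.78
position: [0.5134, 0.2936, 0.0971]
orientation: [3.141, 0.001, 2.78]
wrist_force: [-0.2, 0.4, -0.8]
width: 0.022
gripper_force: 29.4
```

```bash
python3 - <<'E'
from station import manip
from h import *
s=manip.get_state();p=s["position"];print({k:np.round(s[k],4) for k in("time","position","orientation","width","wrist_force")})
c=manip.read_camera("wrist");d=manip.read_camera("scene")
for n,k in(("wrist",c),("scene",d)):
    P=cloud(k);ok=k["range_z"]>0
    for lo in np.arange(.036,.125,.006):
        m=ok&(P[...,2]>lo)&(P[...,2]<lo+.006)&(np.hypot(P[...,0]-.513,P[...,1]-.293)<(.032 if lo<.046 else .012));q=P[m]
        if len(q)>2:print(n,round(lo,3),len(q),"mid",np.round((q.min(0)+q.max(0))/2,4),"ext",np.round(np.ptp(q,0),3))
w=c["color"][100:,120:460,::-1];e=d["color"][150:240,355:445,::-1]
cv2.imwrite("pics/f.png",cv2.hconcat([cv2.resize(w,(400,400),interpolation=2),cv2.resize(e,(400,400),interpolation=2)]))
E
```

```text
{'time': np.float64(14.775), 'position': array([0.5134, 0.2936, 0.0971]), 'orientation': array([3.1407e+00, 6.0000e-04, 2.7798e+00]), 'width': np.float64(0.022), 'wrist_force': array([-0.2164,  0.3996, -0.8236])}
wrist 0.036 648 mid [0.5128 0.2938 0.039 ] ext [0.043 0.044 0.006]
wrist 0.042 382 mid [0.5126 0.294  0.0428] ext [0.043 0.043 0.002]
wrist 0.06 12 mid [0.5127 0.2944 0.0629] ext [0.002 0.003 0.006]
wrist 0.066 20 mid [0.5122 0.2945 0.069 ] ext [0.002 0.005 0.005]
wrist 0.072 38 mid [0.5122 0.2945 0.0751] ext [0.004 0.006 0.005]
wrist 0.078 53 mid [0.5119 0.2946 0.081 ] ext [0.004 0.006 0.006]
wrist 0.084 60 mid [0.512  0.2942 0.087 ] ext [0.003 0.007 0.006]
wrist 0.09 61 mid [0.5125 0.2943 0.093 ] ext [0.005 0.006 0.006]
wrist 0.096 75 mid [0.5121 0.2945 0.099 ] ext [0.004 0.006 0.006]
wrist 0.102 72 mid [0.5122 0.2946 0.105 ] ext [0.004 0.006 0.006]
wrist 0.108 22 mid [0.5115 0.2949 0.1092] ext [0.003 0.005 0.002]
wrist 0.114 14 mid [0.5063 0.2852 0.1174] ext [0.005 0.002 0.003]
wrist 0.12 16 mid [0.5045 0.2934 0.1246] ext [0.003 0.016 0.003]
scene 0.036 72 mid [0.5134 0.2933 0.039 ] ext [0.044 0.043 0.006]
scene 0.042 51 mid [0.5133 0.2928 0.0446] ext [0.043 0.042 0.005]
scene 0.066 4 mid [0.5133 0.2926 0.0689] ext [0.003 0.003 0.004]
scene 0.072 5 mid [0.5136 0.2931 0.0749] ext [0.005 0.005 0.003]
scene 0.078 9 mid [0.5149 0.293  0.0814] ext [0.005 0.006 0.005]
scene 0.084 4 mid [0.5153 0.293  0.0883] ext [0.001 0.004 0.002]
scene 0.09 7 mid [0.5152 0.2931 0.0927] ext [0.004 0.006 0.004]
scene 0.096 7 mid [0.5141 0.2934 0.0985] ext [0.005 0.005 0.005]
scene 0.102 6 mid [0.5154 0.293  0.1052] ext [0.002 0.005 0.005]
scene 0.108 7 mid [0.5145 0.2931 0.111 ] ext [0.002 0.006 0.006]
scene 0.12 4 mid [0.5221 0.2916 0.1257] ext [0.003 0.009 0.   ]
```

View pics/f.png

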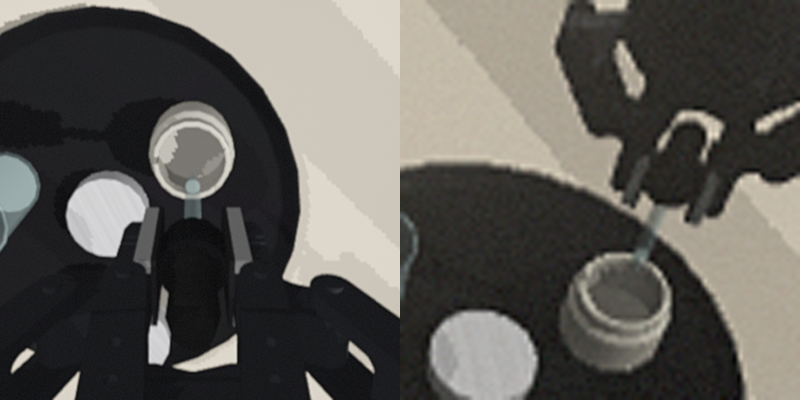

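The tip is centred over the jar to within about 1 mm, at z≈0.060 with the rim at 0.042. Lowering 8 mm and holding.

Request:
move_arm:
  rows:
    - [[0, 0, 2], 0]
    - [[0, 0, 5], 0]
    - [[0, 0, 7], 0]
    - [[0, 0, 8], 0]
    - [[0, 0, 8], 0]
    - [[0, 0, 8], 0]
    - [[0, 0, 8], 0]
    - [[0, 0, 8], 0]

```text
time: 15.88
position: [0.5131, 0.2934, 0.0887]
orientation: [3.141, 0.0, 2.78]
wrist_force: [0.2, 0.1, -0.4]
width: 0.0218
gripper_force: 29.4
```

```bash
python3 - <<'E'
from station import manip
from h import *
k=manip.read_camera("wrist");s=manip.get_state();print(s["time"],np.round(s["position"],4),s["width"],s["gripper_force"],np.abs(s["joint_velocities"]).max())
P=cloud(k);m=(k["range_z"]>0)&(P[...,2]>.047)&(P[...,2]<.1)&(np.hypot(P[...,0]-.513,P[...,1]-.293)<.01);q=P[m];print("tip",q[:,2].min(),np.median(q,0))
ok=abs(q[:,2].min()-.052)<.003
print(ok)
if ok: print(manip.job_done())
E
```

```text
15.925 [0.5131 0.2934 0.0887] 0.0220614729799973 29.38455941621214 0.0013647140047672415
tip 0.052075817810045444 [0.510879   0.29490417 0.08306148]
True
the job is handed in; nothing more can be done
None
```

I handed the job in with the dropper held still and upright, its tip about 1 cm above the rim and within about 1 mm of the middle of the open jar; the first close caught the bulb instead of the collar, so I reopened and regripped before lifting.

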